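# Put the stamps and the press plate back where they belong

## Task

On this desk the two stamps and the press plate have each been left in the other's place. Stand the wooden hand stamp in the round dish and the rectangular self-inking stamp in the oblong dish, lined up with it, and lower the metal plate flat onto the grey base so that both pins come up through its two holes; the white round coaster is a free spot to park something on the way. Keep both stamps upright throughout and leave the ink tin where it lies.

Things in the scene. Friction and masses are not known exactly. Their poses are not given: they have to be found in the camera images.
- round_stamp_center (a point): Wooden hand stamp with a round base, loose, 70 g, standing upright: base 38 mm in diameter, turned handle with a round bulb on top (35 mm wide; fingers meet about that width at any height of the handle), 76 mm tall in all. The point is its centre, half-way up (38 mm above its underside); z up. Round, so its yaw does not matter; grip the handle bulb, about 15 mm below its top. At the start it stands on the middle of the grey press base, between the pins.
- box_stamp_center (a point): Self-inking stamp with a rectangular blue cap on a dark frame, loose, 85 g, standing upright, 84 mm tall. The cap is 40 mm along x and 54 mm along y and takes up the top 22 mm; the foot is 30 mm (x) by 44 mm (y). The cap does not move. Grip it by the cap, across the 40 mm. The point is its centre, half-way up (42 mm above its underside). At the start it stands in the round dish, turned at random.
- plate_center (a point): Press plate, loose, 140 g: flat aluminium plate 116 mm (x) by 50 mm (y) by 6 mm with a black upright bar grip in the middle, 40 mm long (x), 14 mm thick (y), rising 32 mm above the plate's top. Two through holes of 11 mm lie on its x axis, 40 mm either side of the centre; either way round fits. The point is its centre half-way up, 19 mm above its underside; z up. Grip the bar across its 14 mm. At the start it lies across the rim of the oblong dish.
- round_dish: Low black round dish, fixed, 72 mm across outside, 62 mm inside, rim 11 mm high, floor 4 mm thick. Origin: centre of its underside, on the desk. The hand stamp belongs in it.
- oblong_dish: Low black oblong (rectangular) dish, fixed, 58 mm (x) by 76 mm (y) outside, 48 by 66 mm inside, rim 12 mm high, floor 5 mm thick. Origin: centre of its underside, on the desk. The self-inking stamp belongs in it, its long side (y) along the dish's long side (y), either way round.
- press_base: Grey press base, fixed, 130 mm (x) by 64 mm (y), flat top 12 mm above the desk. Two steel pins of 7 mm stand on its x axis, 40 mm either side of the centre, rising 23 mm above its top, the last 6 mm tapered to a blunt point. Origin: centre of its underside, on the desk. The press plate belongs on it, lying flat on its top.
- coaster: Round white ceramic coaster, fixed, 90 mm across, 5 mm thick, empty at the start: a free spot to park a thing. Origin: centre of its underside, on the desk.
- ink_tin: Flat blue ink-pad tin, closed, loose, 71 mm (x) by 110 mm (y) by 16 mm, lying on the desk among the work; not to be moved. Origin: centre of its underside.
Things that resemble listed ones, but are neither listed nor needed, are in the scene too. What is shaped like the part that bears round_stamp_center but orange or red is not meant. Leave any yellow look-alike of the part that bears plate_center alone.

How it is judged (in metres and radians):
At the end, for the whole second after the job is handed in: Hand stamp upright on the round dish's floor; self-inking stamp upright on the oblong dish's floor (within 10.5 mm across, 12.5 mm along, 20 degrees); plate flat on the press base, both pins through its holes (within 4 mm, down within 2 mm); all released, at rest (horizontal distance between round_stamp_center and round_dish below 0.0135 m and z of round_stamp_center in the frame of round_dish between 0.039 and 0.0455 m and angle between each of round_stamp_center, box_stamp_center's own z axis and vertical below 0.1 rad and x of box_stamp_center in the frame of oblong_dish between -0.0105 and 0.0105 m and y of box_stamp_center in the frame of oblong_dish between -0.0125 and 0.0125 m and z of box_stamp_center in the frame of oblong_dish between 0.043 and 0.0505 m and angle between the y axis of box_stamp_center and the y axis of oblong_dish, either way round below 0.35 rad and horizontal distance between plate_center and press_base below 0.004 m and z of plate_center in the frame of press_base between 0.028 and 0.033 m and angle between plate_center's own z axis and vertical below 0.05 rad and angle between the x axis of plate_center and the x axis of press_base, either way round below 0.12 rad and linear speed of each of round_stamp, box_stamp, press_plate below 0.02 m/s); the robot touches nothing.
It fails at once if the ink tin is moved (more than 15 mm) (distance of ink_tin from where it was at the start of the episode above 0.015 m).
It fails at once if the hand stamp is tipped (more than 40 degrees) (angle between round_stamp_center's own z axis and vertical above 0.7 rad).
It fails at once if the self-inking stamp is tipped (more than 40 degrees) (angle between box_stamp_center's own z axis and vertical above 0.7 rad).
It also fails if it takes over 115 s, if anything falls off the work surface, if the arm or the gripper's body presses on something with over 40 N, if the wrist force passes 120 N, or if a joint passes its speed limit or range.

## Robot

A 6-joint arm with a two-finger parallel gripper is mounted at the origin on the work surface; the furniture and walls round the work are solid. World frame = base frame: x ahead of the robot, y to its left, z up, the work surface at z = 0. Lengths are in m, angles in degrees, forces in N, time in s.
With the tool pointing down it reaches from about 0.3 to 0.75 m from the base axis. Payload 8.5 kg.
Tool frame: the origin (TCP) lies between the finger pads; the fingertips stand 19 mm ahead of it and the grasp point (between the pads) is the TCP; z points along the fingers, y is the line along which they close (so a half turn about z gives the same grasp; the last joint's range is limited). The gripper opens to 85 mm and grips with 20 to 120 N. Pads are 22 mm wide; open, the fingers measure 114 mm over their backs; the gripper's body (76 mm by 85 mm) begins 54 mm behind the grasp point. The pads swing forward as they close: fully open they stand 13 mm farther back than shut.
Start: joints at [-75.648, 21.807, 74.336, -0, 83.858, -12.336], TCP at [0.247, -0.491, 0.25] pointing down, gripper open.
Joint ranges: [-178.18, 178.18], [-50.72, 133.34], [12.68, 142.11], [-81.47, 261.47], [9.98, 163.14], [-165.26, 165.26]. Speed limits (degrees/s): [136.94, 136.94, 180, 180, 180, 180].

## Interface

Orientations are given as a 3x3 rotation matrix whose columns are the frame's x, y, z axes.
In Python, from rig import env, optics gives the robot as it stands.
- The arm moves only by the tool arm_command, never from a script. Its argument "commands" is one flat list of numbers, 7 for each row, row after row: the closure, from -1 (fully open) to 1 (shut), so that 0 is half open, then the shift along the tool's x, y, z as a fraction of full scale, then the turn, a rotation vector about the tool's x, y, z as a fraction of full scale. A call has 1 to 12 rows; each row is the pose to reach, as a shift and turn from the pose commanded when the call began, along the tool's axes at that moment; what a row does not reach only later rows make up. Full scale, the value 1, is 500 mm for a shift and 120 degrees for a turn. A row lasts 1/12 s, in which the tool goes at most 41.7 mm and 7.16 degrees, less where a joint would pass 70% of its speed; a pose out of reach is approached as far as the arm can. A call with a number of a shift or a turn outside -1 to 1 is refused whole. A call with a gripper value outside its range is refused whole. The fingers move at their own pace and stop on an object; "newtons" is the grip in N (left out, the last holds). Time passes only in rows, so rows that repeat a pose let the fingers close. It gives the time, the measured TCP pose, the force, the opening and the grip force at its end, in the units of the state.
- env.observe(): the state, without advancing time (a new reading comes with each control period).
- optics.get_image(name): name is "scene" or "top" or "wrist"; returns a dict with "image" (480x640x3 uint8, red, green, blue), "intrinsics" (3x3 intrinsics, pixels), "origin" and "orientation" of the camera in the world; the wrist camera has in their place "tool_from_camera" (4x4, takes a point from camera to tool coordinates, whose origin is the TCP and whose axes are the flange's). Camera axes: x right, y down, z forward; pixel columns grow to the right and rows downward; lengths in m; the calibration is good to about 2 mm. A picture is of the moment at which its call begins: read the wrist's pose just before it. There is no depth.
- env.close_job(): hands the job in; it is judged then, once.
The state is a dict: "time_s": time; "q": joint angles; "qvel": joint speeds; "joint_efforts": joint torques, N m; "position": TCP position; "tool_rot": TCP orientation; "ft_force": force on the tool from outside, world axes, zero at the start; "wrist_torque": the same for the moment, N m; "grip_width": finger opening in m; "gripper_force": force on a finger pad.
Only numpy, scipy, OpenCV 4.12 (cv2) and the standard library are available. Lean on these libraries where they do the work, as an engineer would, in place of code of your own. Each camera call takes 0.05 s, during which the arm holds its last target. There are 200 camera calls.

## Working session

There is one attempt and no reset: what is moved stays moved. The work goes in short steps, Python scripts to look and compute and a tool call to move; the robot and the scene stay as the last step left them, time stands still between calls to the robot, and variables do not carry over. Pictures are saved under pics/ and viewed, at most 14 in all, crops included, and the job is handed in when it is done.

Besides the shell and the picture viewer there is one more tool, called after ">>>" as name(argument=value, ...) on one line, values as JSON. arm_command: Moves the arm, as the interface text tells. Shift numbers are shares of 500 mm and turn numbers shares of 120 degrees, none past 1 either way. Its arguments: {"type":"object","properties":{"commands":{"type":"array","items":{"type":"number"}},"newtons":{"type":"number"}},"required":["commands"]}

```bash
ls; mkdir -p pics
cat > h.py <<'E'
import numpy as np, cv2
from rig import env, optics
def snap(name, fn):
    s=env.observe(); d=optics.get_image(name); cv2.imwrite(f'pics/{fn}.png', d['image'][:,:,::-1])
    if name=='wrist':
        T=np.eye(4); T[:3,:3]=s['tool_rot']; T[:3,3]=s['position']; T=T@np.array(d['tool_from_camera'])
        o,R=T[:3,3],T[:3,:3]
    else: o,R=np.array(d['origin']),np.array(d['orientation'])
    np.savez(f'pics/{fn}.npz',K=d['intrinsics'],o=o,R=R)
def pt(fn,uv,z):
    c=np.load(f'pics/{fn}.npz'); uv=np.atleast_2d(np.array(uv,float))
    r=(c['R']@np.linalg.inv(c['K'])@np.c_[uv,np.ones(len(uv))].T).T
    return c['o']+r*((z-c['o'][2])/r[:,2:])
def px(fn,P):
    c=np.load(f'pics/{fn}.npz'); p=(np.atleast_2d(P)-c['o'])@c['R']@c['K'].T; return p[:,:2]/p[:,2:]
def mv(target_xyz, yaw=None):
    "shift and turn units for tool pointing down; yaw: direction (deg) of tool y in world"
    s=env.observe(); R=np.array(s['tool_rot']); d=R.T@(np.array(target_xyz)-s['position'])
    out=d/0.5
    t=0
    if yaw is not None:
        cur=np.degrees(np.arctan2(R[1,1],R[0,1])); t=-((yaw-cur+90)%180-90)/120
    return out.round(4), round(t,4)
E
python3 - <<'E'
from h import *
snap('top','top0'); snap('scene','scene0')
c=np.load('pics/top0.npz'); print(c['K'],c['o'],c['R']); s=env.observe(); print(s)
E
```

```text
pics
[[553.68543088   0.         319.50561804]
 [  0.         553.68543088 230.96438878]
 [  0.           0.           1.        ]] [ 0.33108184 -0.01331013  1.10479298] [[-0.01836948 -0.99076996  0.13430357]
 [-0.99982456  0.01869498  0.00116275]
 [-0.00366282 -0.13425865 -0.99093955]]
{'time_s': 0.1, 'q': array([-7.56472868e+01,  2.18375256e+01,  7.43785787e+01, -1.56705433e-03,
        8.38584018e+01, -1.23359768e+01]), 'qvel': array([-7.52728069e-03, -1.08526118e-02, -1.71313423e-01,  1.56412210e-04,
        7.42298747e-02, -5.69101901e-02]), 'joint_efforts': array([ 3.42515232e-03, -4.49223948e+01, -2.31654543e+01, -2.12453633e-04,
        3.68472785e-03,  1.50410142e-05]), 'position': array([ 0.24695906, -0.4911746 ,  0.24978058]), 'tool_rot': array([[ 8.93458787e-01,  4.49145049e-01, -3.48695857e-04],
       [ 4.49145114e-01, -8.93457943e-01,  1.25305006e-03],
       [ 2.51256147e-04, -1.27616363e-03, -9.99999154e-01]]), 'ft_force': array([-0.58223939, -0.95149202, -0.56341563]), 'wrist_torque': array([-0.00480424,  0.03012854,  0.01380263]), 'gripper_force': 0.0, 'grip_width': 0.08571292879840507}
```

View pics/top0.png

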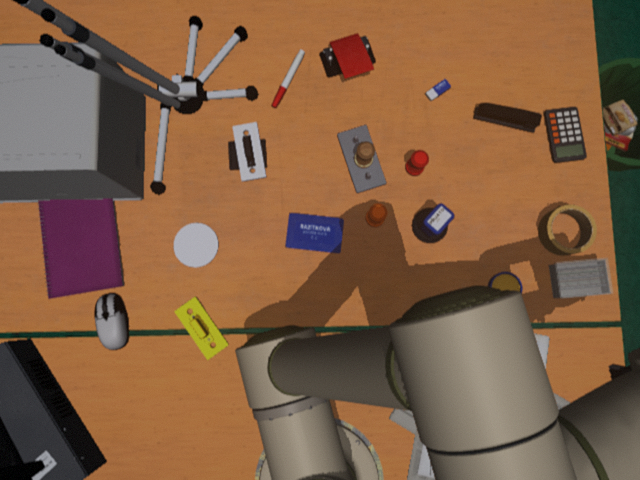

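View pics/scene0.png

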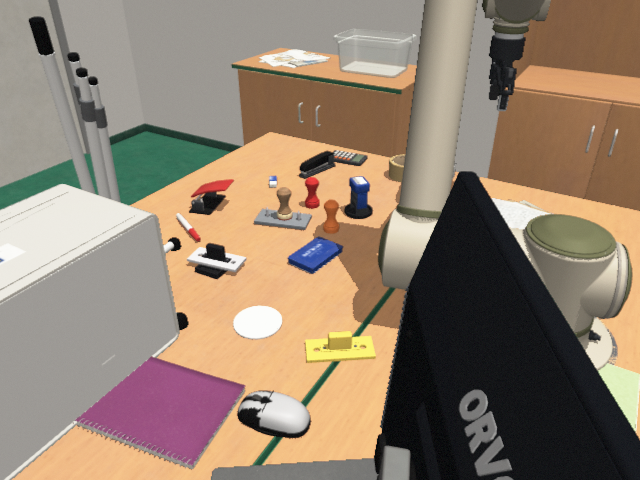

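The top view shows the plate on the oblong dish at (249,151), the grey base at (361,158) with the wooden stamp at (364,153), and the box stamp in the round dish at (437,220). The tin is at (314,232), the coaster at (196,245), the decoys are orange (376,213), red (416,162) and the yellow plate (201,328), and a tripod stand is near (190,95).

Run:
```python
from h import *
a=cv2.imread('pics/top0.png')[85:285,160:480]
cv2.imwrite('pics/top0c.png',cv2.resize(a,None,fx=2.5,fy=2.5,interpolation=cv2.INTER_CUBIC))
for n,uv,z in [('plate',(249,151),.018),('base',(361,158),.012),('wood',(364,153),.076),('box',(437,220),.084),('rdish',(432,224),.011),('tin',(314,232),.016),('coaster',(196,245),.005),('orange',(376,213),.07),('red',(417,160),.07)]: print(n,pt('top0',uv,z)[0].round(3))
print(mv((0.38,0.0,0.42),90))
```

```text
plate [0.644 0.127 0.018]
base [ 0.627 -0.099  0.012]
wood [ 0.619 -0.1    0.076]
box [ 0.486 -0.231  0.084]
rdish [ 0.489 -0.237  0.011]
tin [ 0.477 -0.001  0.016]
coaster [0.456 0.235 0.005]
orange [ 0.504 -0.12   0.07 ]
red [ 0.605 -0.202  0.07 ]
(array([ 0.679 , -0.7586, -0.3393]), np.float64(0.2224))
```

View pics/top0c.png

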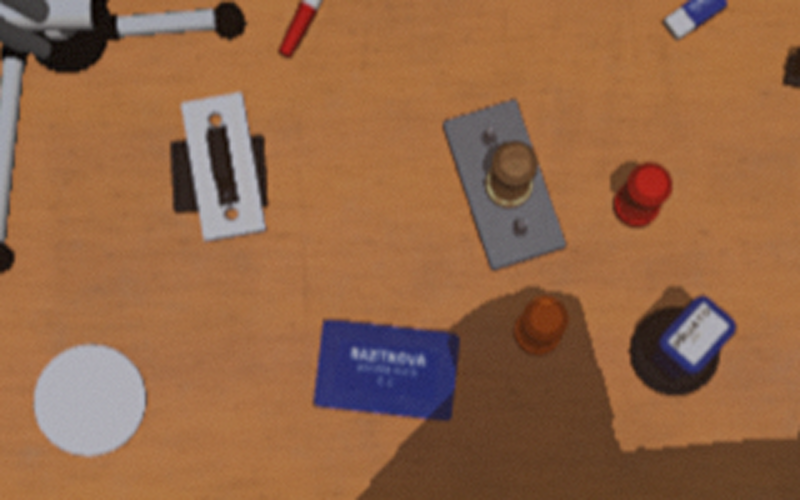

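The crop confirms it: base long axis is about 19° from world x, plate about 7°, and box cap about 45°. I'll move over the wooden stamp and look with the wrist camera.

Run:
```python
from h import *
print(mv((0.60,-0.10,0.32),109), mv((0.60,-0.10,0.25),109))
```

```text
(array([ 0.9823, -0.382 , -0.1397]), np.float64(0.0641)) (array([ 9.822e-01, -3.819e-01,  3.000e-04]), np.float64(0.0641))
```

>>> arm_command(commands=[-1,0.98,-0.38,-0.14,0,0,0.064,-1,0.98,-0.38,-0.14,0,0,0.064,-1,0.98,-0.38,-0.14,0,0,0.064,-1,0.98,-0.38,-0.14,0,0,0.064,-1,0.98,-0.38,-0.14,0,0,0.064,-1,0.98,-0.38,-0.14,0,0,0.064,-1,0.98,-0.38,-0.14,0,0,0.064,-1,0.98,-0.38,-0.14,0,0,0.064,-1,0.98,-0.38,-0.14,0,0,0.064,-1,0.98,-0.38,-0.14,0,0,0.064,-1,0.98,-0.38,-0.14,0,0,0.064,-1,0.98,-0.38,-0.14,0,0,0.064])

```text
time_s: 1.1
position: [0.5792, -0.1231, 0.3161]
tool_rot: [[0.945, 0.326, -0.001], [0.326, -0.945, 0.0], [-0.0, -0.0, -1.0]]
ft_force: [0.6, -0.3, 0.2]
grip_width: 0.0856
gripper_force: 0.0
```

>>> arm_command(commands=[-1,0,0,0,0,0,0])

```text
time_s: 1.18
position: [0.5815, -0.1198, 0.3161]
tool_rot: [[0.943, 0.332, 0.001], [0.332, -0.943, 0.001], [0.002, -0.001, -1.0]]
ft_force: [-0.1, 0.2, 0.0]
grip_width: 0.0854
gripper_force: 0.0
```

>>> arm_command(commands=[-1,0,0,0,0,0,0,-1,0,0,0,0,0,0,-1,0,0,0,0,0,0])

```text
time_s: 1.43
position: [0.5776, -0.126, 0.3158]
tool_rot: [[0.946, 0.324, -0.001], [0.324, -0.946, 0.0], [-0.001, -0.0, -1.0]]
ft_force: [-0.1, 0.0, -0.0]
grip_width: 0.0853
gripper_force: 0.0
```

Run:
```python
from h import *
snap('wrist','w1'); c=np.load('pics/w1.npz'); print(c['o'],c['R'],c['K'],env.observe()['position'])
```

```text
[ 0.64969604 -0.10191163  0.43891019] [[ 0.32420259 -0.90289772 -0.28225587]
 [-0.94598656 -0.30989367 -0.09526464]
 [-0.00145508  0.29789531 -0.95459744]] [[347.20663481   0.         319.40290742]
 [  0.         347.20663481 244.65717555]
 [  0.           0.           1.        ]] [ 0.57755325 -0.1261672   0.31597001]
```

View pics/w1.png

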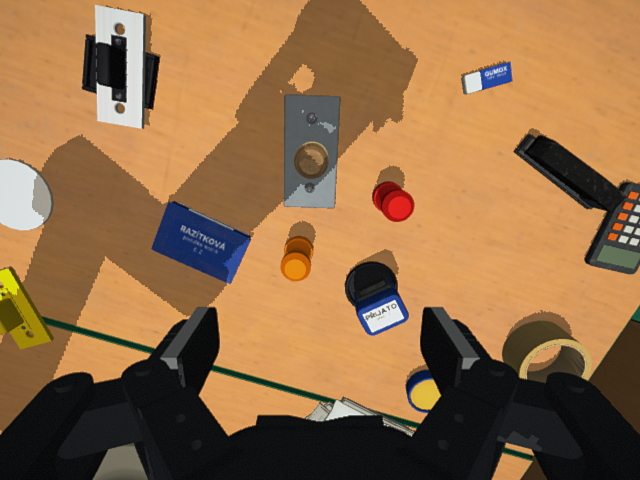

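The wrist view shows everything: the bulb is at (311,160), base corners are (285,95), (340,97), (336,208), (284,206), the pins are near (312,119) and (309,187), the plate holes are (120,30) and (119,108), and the box cap is centred near (383,315).

Run:
```python
from h import *
f=lambda x,y:(160+x/2.5,85+y/2.5)
def show(n,w,t,z):
    print(n,'wrist',pt('w1',w,z)[:, :2].round(4).tolist(),'top',pt('top0',t,z)[:, :2].round(4).tolist())
show('bulb',[(311,159)],[f(514,160)],.068)
show('pins tip',[(312,116),(309,186)],[f(489,134),f(520,226)],.035)
show('base corners',[(285,95),(340,97),(336,208),(284,206)],[f(444,121),f(517,99),f(565,245),f(494,269)],.012)
show('holes',[(120,30),(119,108)],[f(215,119),f(231,213)],.018)
show('cap',[(383,315)],[f(698,334)],.084)
show('coaster',[(13,193)],[f(90,400)],.005)
w=pt('w1',[(285,95),(340,97),(336,208),(284,206)],.012);print(w.mean(0))
```

```text
bulb wrist [[0.6254, -0.1004]] top [[0.6293, -0.1039]]
pins tip wrist [[0.6669, -0.0868], [0.5937, -0.1078]] top [[0.6606, -0.0874], [0.585, -0.1099]]
base corners wrist [[0.6792, -0.0499], [0.6974, -0.1096], [0.5755, -0.1486], [0.5569, -0.0865]] top [[0.6793, -0.0526], [0.6968, -0.1127], [0.5742, -0.1477], [0.5556, -0.09]]
holes wrist [[0.6829, 0.1347], [0.6049, 0.1232]] top [[0.6827, 0.1335], [0.6043, 0.1207]]
cap wrist [[0.4887, -0.2334]] top [[0.4885, -0.2357]]
coaster wrist [[0.4609, 0.2398]] top [[0.4565, 0.2354]]
[ 0.62724069 -0.09863732  0.012     ]
```

Run:
```python
from h import *
print(mv((0.6265,-0.1015,0.16)), mv((0.6265,-0.1015,0.071)))
```

```text
(array([ 0.1088, -0.0149,  0.3119]), 0) (array([ 0.1089, -0.0148,  0.4899]), 0)
```

>>> arm_command(commands=[-1,0.109,-0.015,0.31,0,0,0,-1,0.109,-0.015,0.31,0,0,0,-1,0.109,-0.015,0.31,0,0,0,-1,0.109,-0.015,0.31,0,0,0,-1,0.109,-0.015,0.36,0,0,0,-1,0.109,-0.015,0.4,0,0,0,-1,0.109,-0.015,0.44,0,0,0,-1,0.109,-0.015,0.47,0,0,0,-1,0.109,-0.015,0.488,0,0,0,-1,0.109,-0.015,0.488,0,0,0,-1,0.109,-0.015,0.488,0,0,0,-1,0.109,-0.015,0.488,0,0,0])

```text
time_s: 2.48
position: [0.6278, -0.1008, 0.0734]
tool_rot: [[0.946, 0.325, 0.002], [0.325, -0.946, -0.001], [0.002, 0.001, -1.0]]
ft_force: [-0.4, -0.4, 0.2]
grip_width: 0.0854
gripper_force: 0.0
```

Run:
```python
from h import *
snap('wrist','w2'); print(mv((0.6265,-0.1015,0.071)))
```

```text
(array([-0.003 ,  0.0008,  0.0049]), 0)
```

View pics/w2.png

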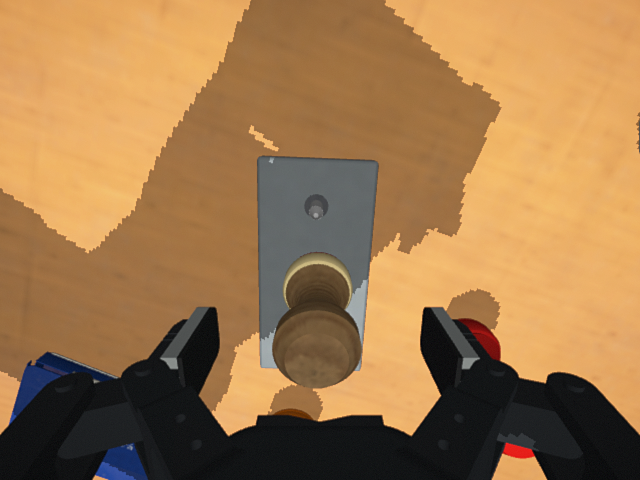

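The bulb at (316,348) sits between the pads. I'll check the TCP projection before closing.

Run:
```python
from h import *
p=np.array(env.observe()['position']); print(px('w2',p), px('w2',p+[0,0,.003]), pt('w2',[(316,335),(316,348),(318,207)],.058)[:,:2], pt('w2',[(316,207)],.035))
```

```text
[[318.11273868 333.47960131]] [[318.08739613 337.57866574]] [[ 0.61777034 -0.10299661]
 [ 0.61131941 -0.10519277]
 [ 0.67382794 -0.08476678]] [[ 0.66926311 -0.08524397  0.035     ]]
```

>>> arm_command(commands=[-1,-0.009,0.001,0.003,0,0,0,-1,-0.009,0.001,0.003,0,0,0,1,-0.009,0.001,0.003,0,0,0,1,-0.009,0.001,0.003,0,0,0,1,-0.009,0.001,0.003,0,0,0,1,-0.009,0.001,0.003,0,0,0,1,-0.009,0.001,0.003,0,0,0,1,-0.009,0.001,0.003,0,0,0,1,-0.009,0.001,0.003,0,0,0,1,-0.009,0.001,0.003,0,0,0,1,-0.009,0.001,0.003,0,0,0,1,-0.009,0.001,0.003,0,0,0], newtons=30)

```text
time_s: 3.53
position: [0.6233, -0.1021, 0.0707]
tool_rot: [[0.945, 0.326, 0.0], [0.326, -0.945, 0.0], [0.0, 0.0, -1.0]]
ft_force: [-0.2, 0.5, 2.9]
grip_width: 0.0333
gripper_force: 30.0
```

Run:
```python
from h import *
print(mv((0.459,0.238,0.16),109)); print(env.observe()['q'])
```

```text
(array([-0.0891, -0.7501, -0.1786]), np.float64(0.0001))
[-2.00251442e+01  3.94242726e+01  7.43643134e+01  7.16544605e-03
  6.61995783e+01  5.09637978e+01]
```

>>> arm_command(commands=[1,0,0,-0.06,0,0,0,1,0,0,-0.12,0,0,0,1,0,0,-0.18,0,0,0,1,-0.01,-0.08,-0.18,0,0,0,1,-0.018,-0.15,-0.18,0,0,0,1,-0.027,-0.23,-0.18,0,0,0,1,-0.036,-0.31,-0.18,0,0,0,1,-0.045,-0.39,-0.18,0,0,0,1,-0.055,-0.47,-0.18,0,0,0,1,-0.065,-0.55,-0.18,0,0,0,1,-0.075,-0.63,-0.18,0,0,0,1,-0.083,-0.69,-0.18,0,0,0])

```text
time_s: 4.53
position: [0.4698, 0.2127, 0.1605]
tool_rot: [[0.945, 0.327, -0.001], [0.327, -0.945, 0.0], [-0.001, -0.0, -1.0]]
ft_force: [1.1, 0.6, -0.3]
grip_width: 0.0335
gripper_force: 30.3
```

>>> arm_command(commands=[1,-0.003,-0.03,0,0,0,0,1,-0.006,-0.05,0,0,0,0,1,-0.006,-0.06,0,0,0,0,1,-0.006,-0.06,0,0,0,0,1,-0.006,-0.06,0,0,0,0])

```text
time_s: 4.95
position: [0.4595, 0.2373, 0.1605]
tool_rot: [[0.946, 0.325, 0.0], [0.325, -0.946, -0.0], [-0.0, 0.0, -1.0]]
ft_force: [0.8, -0.9, 0.1]
grip_width: 0.0335
gripper_force: 30.3
```

Run:
```python
from h import *
snap('top','t2');s=env.observe();print(s['grip_width'],s['position'],mv((0.459,0.238,0.0645)))
a=cv2.imread('pics/t2.png')[85:325,130:450]
cv2.imwrite('pics/t2c.png',cv2.resize(a,None,fx=2.5,fy=2.5,interpolation=cv2.INTER_CUBIC))
```

```text
0.03351184127910123 [0.45963382 0.23707279 0.16048042] (array([-0.0006, -0.0022,  0.192 ]), 0)
```

View pics/t2c.png

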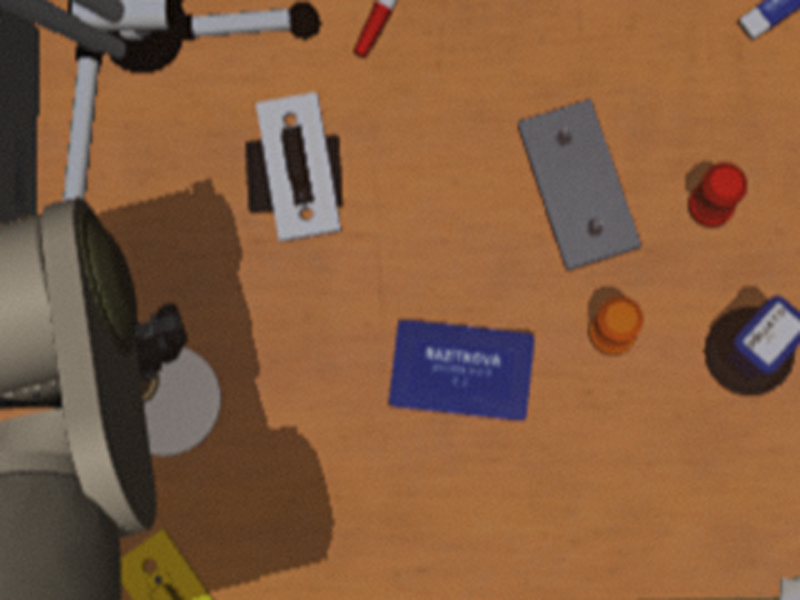

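The stamp is held over the coaster at about (150,385) in the crop, and the base, with pins at (563,137) and (594,229), is now clear. I'll lower and release.

>>> arm_command(commands=[1,0,-0.002,0.06,0,0,0,1,0,-0.002,0.11,0,0,0,1,0,-0.002,0.15,0,0,0,1,0,-0.002,0.17,0,0,0,1,0,-0.002,0.18,0,0,0,1,0,-0.002,0.187,0,0,0,1,0,-0.002,0.191,0,0,0,1,0,-0.002,0.191,0,0,0,1,0,-0.002,0.191,0,0,0])

```text
time_s: 5.75
position: [0.4591, 0.2388, 0.0657]
tool_rot: [[0.946, 0.326, 0.001], [0.326, -0.946, 0.0], [0.001, 0.0, -1.0]]
ft_force: [0.4, 0.4, -0.1]
grip_width: 0.0331
gripper_force: 30.3
```

>>> arm_command(commands=[1,0,0,0.002,0,0,0,1,0,0,0.004,0,0,0,1,0,0,0.004,0,0,0])

```text
time_s: 6.0
position: [0.459, 0.239, 0.0637]
tool_rot: [[0.945, 0.326, 0.001], [0.326, -0.945, 0.0], [0.001, 0.0, -1.0]]
ft_force: [-0.7, -0.0, 3.7]
grip_width: 0.0334
gripper_force: 30.6
```

Contact is made (3.7 N). Releasing and lifting.

>>> arm_command(commands=[0,0,0,0,0,0,0,-1,0,0,0,0,0,0,-1,0,0,0,0,0,0,-1,0,0,0,0,0,0,-1,0,0,0,0,0,0,-1,0,0,-0.03,0,0,0,-1,0,0,-0.08,0,0,0,-1,0,0,-0.15,0,0,0,-1,0,0,-0.22,0,0,0,-1,0,0,-0.25,0,0,0,-1,0,0,-0.25,0,0,0,-1,0,0,-0.25,0,0,0])

```text
time_s: 7.0
position: [0.4587, 0.2389, 0.1883]
tool_rot: [[0.945, 0.326, 0.001], [0.326, -0.945, 0.0], [0.001, 0.0, -1.0]]
ft_force: [-0.3, -0.2, -0.2]
grip_width: 0.0857
gripper_force: 0.0
```

Run:
```python
from h import *
f=lambda x,y:(160+x/2.5,85+y/2.5)
g=lambda x,y:(130+x/2.5,85+y/2.5)
print('base',pt('t2',[g(519,121),g(592,99),g(640,245),g(569,269)],.012)[:,:2], pt('t2',[g(563,137),g(594,229)],.03)[:,:2])
# subpixel holes / pins in top0, plate z 0.018
h=pt('top0',[f(215,119),f(231,213)],.018)[:,:2]; w=pt('w1',[(120,30),(119,108)],.018)[:,:2]
for q in (h,w):
    d=q[0]-q[1]; print(q.mean(0),np.linalg.norm(d),np.degrees(np.arctan2(d[1],d[0])))
print(mv((0.61,0.127,0.20),97+180))
```

```text
base [[ 0.67932671 -0.05262715]
 [ 0.6967538  -0.11272496]
 [ 0.57415165 -0.14774676]
 [ 0.55555192 -0.09001688]] [[ 0.65965169 -0.08692199]
 [ 0.58381248 -0.10948448]]
[0.64349008 0.12708333] 0.07951809002887195 9.289518985901335
[0.64389371 0.12892127] 0.07885156650548035 8.389968762935872
(array([ 0.2133,  0.3101, -0.0231]), np.float64(0.1001))
```

Run:
```python
from h import *
print(mv((0.642,0.128,0.15),99))
```

```text
(array([0.2743, 0.3291, 0.077 ]), np.float64(0.0834))
```

>>> arm_command(commands=[-1,0.05,0.06,0.01,0,0,0.02,-1,0.1,0.12,0.02,0,0,0.04,-1,0.15,0.18,0.04,0,0,0.06,-1,0.2,0.24,0.06,0,0,0.084,-1,0.25,0.3,0.077,0,0,0.084,-1,0.274,0.329,0.077,0,0,0.084,-1,0.274,0.329,0.077,0,0,0.084,-1,0.274,0.329,0.077,0,0,0.084,-1,0.274,0.329,0.077,0,0,0.084,-1,0.274,0.329,0.077,0,0,0.084])

```text
time_s: 7.83
position: [0.6408, 0.1289, 0.1494]
tool_rot: [[0.988, 0.156, -0.001], [0.156, -0.988, 0.0], [-0.001, -0.0, -1.0]]
ft_force: [-0.1, 0.4, -0.3]
grip_width: 0.0856
gripper_force: 0.0
```

Run:
```python
from h import *
snap('wrist','w3'); print(env.observe()['position'])
```

```text
[0.64090669 0.1288839  0.1496808 ]
```

View pics/w3.png

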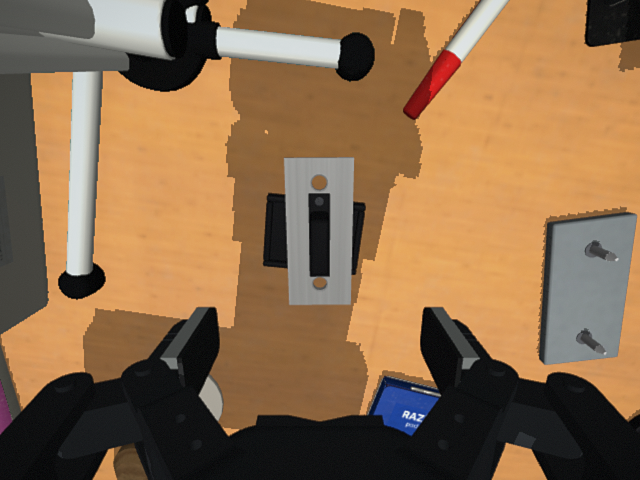

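Plate holes are at (319,183) and (320,283), the pin feet at (591,245) and (582,336), and the pin tips near (615,259) and (604,354).

Run:
```python
from h import *
def ax(n,q):
    d=q[0]-q[1]; print(n,q.mean(0)[:2].round(4),np.linalg.norm(d).round(4),np.degrees(np.arctan2(d[1],d[0])).round(2))
ax('holes',pt('w3',[(319,183),(320,283)],.018)); ax('feet',pt('w3',[(591,246),(581,336)],.012)); ax('tips',pt('w3',[(615,259),(604,354)],.035))
a=pt('w3',[(553,222),(636,211)],.012);b=pt('w3',[(619,358),(542,363)],.012); print(a,b)
q=pt('w3',[(268,195),(365,203),(359,274),(264,266)],.012)[:,:2];print(q,q.mean(0))
u=pt('w3',[(311,194),(329,194),(329,276),(310,276)],.05)[:,:2];print(u.mean(0))
print(mv((0.6437,0.1288,0.041)))
```

```text
holes [0.6449 0.1292] 0.0789 9.54
feet [ 0.6289 -0.0946] 0.0814 16.24
tips [ 0.6269 -0.0964] 0.0809 17.22
[[ 0.68182905 -0.04684647  0.012     ]
 [ 0.69994428 -0.1061814   0.012     ]] [[ 0.5741429  -0.14698154  0.012     ]
 [ 0.55866546 -0.08236859  0.012     ]]
[[0.6682429  0.17213279]
 [0.67369313 0.09887243]
 [0.61613249 0.09237769]
 [0.61097535 0.16887664]] [0.64226097 0.13306489]
[0.6530348  0.13028368]
(array([0.0056, 0.0011, 0.2174]), 0)
```

>>> arm_command(commands=[-1,0.0075,0.001,0.05,0,0,0,-1,0.0075,0.001,0.1,0,0,0,-1,0.0075,0.001,0.15,0,0,0,-1,0.0075,0.001,0.185,0,0,0,-1,0.0075,0.001,0.205,0,0,0,-1,0.0075,0.001,0.215,0,0,0,-1,0.0075,0.001,0.215,0,0,0,-1,0.0075,0.001,0.215,0,0,0])

```text
time_s: 8.55
position: [0.646, 0.1283, 0.0432]
tool_rot: [[0.988, 0.156, 0.002], [0.156, -0.988, 0.0], [0.002, 0.0, -1.0]]
ft_force: [-0.3, -0.3, 0.2]
grip_width: 0.0852
gripper_force: 0.0
```

>>> arm_command(commands=[1,0,0,0,0,0,0,1,0,0,0,0,0,0,1,0,0,0,0,0,0,1,0,0,0,0,0,0,1,0,0,0,0,0,0,1,0,0,0,0,0,0,1,0,0,0,0,0,0,1,0,0,0,0,0,0,1,0,0,0,0,0,0,1,0,0,0,0,0,0], newtons=50)

```text
time_s: 9.38
position: [0.6458, 0.1281, 0.0424]
tool_rot: [[0.988, 0.155, 0.001], [0.155, -0.988, 0.0], [0.001, 0.0, -1.0]]
ft_force: [-0.2, -0.2, 4.0]
grip_width: 0.0133
gripper_force: 49.3
```

Run:
```python
from h import *
print(mv((0.628,-0.097,0.110),106.8))
```

```text
(array([-0.1049,  0.4391, -0.1352]), np.float64(-0.0656))
```

>>> arm_command(commands=[1,0,0,-0.04,0,0,0,1,0,0,-0.09,0,0,0,1,0,0,-0.135,0,0,0,1,-0.015,0.06,-0.135,0,0,-0.01,1,-0.03,0.12,-0.135,0,0,-0.02,1,-0.045,0.19,-0.135,0,0,-0.03,1,-0.06,0.26,-0.135,0,0,-0.04,1,-0.075,0.33,-0.135,0,0,-0.05,1,-0.09,0.39,-0.135,0,0,-0.06,1,-0.105,0.43,-0.135,0,0,-0.066,1,-0.105,0.439,-0.135,0,0,-0.066,1,-0.105,0.439,-0.135,0,0,-0.066])

```text
time_s: 10.38
position: [0.6275, -0.0983, 0.109]
tool_rot: [[0.958, 0.287, -0.001], [0.287, -0.958, 0.0], [-0.001, -0.001, -1.0]]
ft_force: [-0.6, 0.3, -1.3]
grip_width: 0.013
gripper_force: 48.9
```

>>> arm_command(commands=[1,0,0,0,0,0,0,1,0,0,0,0,0,0,1,0,0,0,0,0,0])

```text
time_s: 10.63
position: [0.6279, -0.0956, 0.1095]
tool_rot: [[0.957, 0.291, -0.0], [0.291, -0.957, 0.0], [-0.0, -0.0, -1.0]]
ft_force: [0.5, -0.2, -1.4]
grip_width: 0.0129
gripper_force: 48.9
```

Run:
```python
from h import *
snap('wrist','w4'); print(env.observe()['position'])
```

```text
[ 0.62789619 -0.09568426  0.10954997]
```

View pics/w4.png

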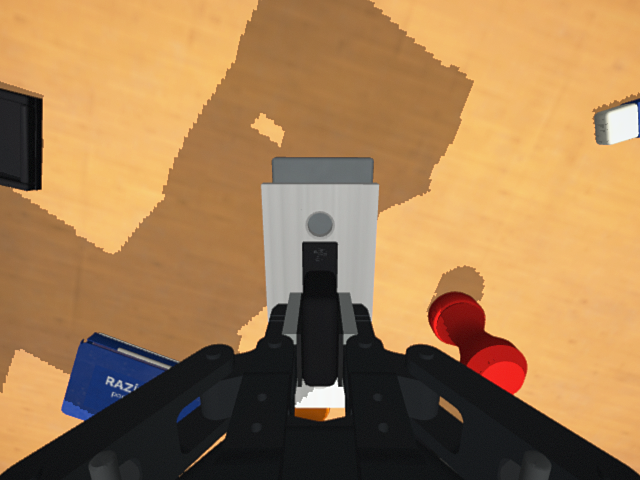

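The plate hangs level, with its front hole at (320,224). The base's far edge is at row 158, corners (273,158) and (374,158). I'll compute the offset in this one view.

Run:
```python
from h import *
p=np.array([ 0.62789619,-0.09568426,0.10954997])
zt=0.018+p[2]-0.0424
ang=lambda q:np.degrees(np.arctan2(q[1],q[0]))
h=pt('w4',[(319.8,224)],zt)[0]; e=pt('w4',[(262,184),(379,184)],zt); b=pt('w4',[(272.5,158),(374,157.5)],.012)
tx=np.array([.957,.291,0]); n=lambda v:v/np.linalg.norm(v)
print('len',np.linalg.norm(e[0]-e[1]),np.linalg.norm(b[0]-b[1]))
print('plate ang',ang(e[0]-e[1])-90,'base ang',ang(b[0]-b[1])-90)
xb=n(b[0]-b[1]); xb=np.array([xb[1],-xb[0],0])
print('plate c by hole',h-40e-3*tx,'by edge',e.mean(0)-58e-3*tx,'base c by edge',b.mean(0)-65e-3*xb)
for r in ((315,115),(312,116)): pass
print('w2 pin foot/tip',pt('w2',[(316,212)],.02),pt('w2',[(316,205)],.035))
q=pt('w2',[(262,158),(377,161)],.012); print('w2 edge',q,ang(q[0]-q[1])-90)
```

```text
len 0.049368631417825326 0.06266864264339674
plate ang 16.941165622587533 base ang 17.20951719453616
plate c by hole [ 0.62756219 -0.09623641  0.08514997] by edge [ 0.62702286 -0.09669134  0.08514997] base c by edge [ 0.62729074 -0.09884293  0.012     ]
w2 pin foot/tip [[ 0.66397649 -0.08689874  0.02      ]] [[ 0.67016577 -0.08493666  0.035     ]]
w2 edge [[ 0.6801706  -0.05182844  0.012     ]
 [ 0.6980827  -0.10859662  0.012     ]] 17.512080601692062
```

>>> arm_command(commands=[1,-0.001,0.0044,0.02,0,0,0.002,1,-0.001,0.0044,0.04,0,0,0.002,1,-0.001,0.0044,0.06,0,0,0.002,1,-0.001,0.0044,0.073,0,0,0.002,1,-0.001,0.0044,0.078,0,0,0.002,1,-0.001,0.0044,0.078,0,0,0.002,1,-0.001,0.0044,0.078,0,0,0.002,1,-0.001,0.0044,0.078,0,0,0.002])

```text
time_s: 11.35
position: [0.6282, -0.0993, 0.071]
tool_rot: [[0.958, 0.286, 0.001], [0.286, -0.958, -0.0], [0.001, 0.001, -1.0]]
ft_force: [0.1, 0.1, -1.7]
grip_width: 0.0132
gripper_force: 48.9
```

Run:
```python
from h import *
snap('wrist','w5'); snap('scene','s5'); print(env.observe()['position'])
a=cv2.imread('pics/w5.png')[130:320,220:420]; b=cv2.imread('pics/s5.png')[150:270,220:360]
A=cv2.resize(a,(400,380),interpolation=cv2.INTER_CUBIC); B=cv2.resize(b,(400,343),interpolation=cv2.INTER_CUBIC)
cv2.imwrite('pics/w5c.png',np.hstack([A,np.vstack([B,np.zeros((37,400,3),np.uint8)])]))
```

```text
[ 0.62816326 -0.09924162  0.07112174]
```

View pics/w5c.png

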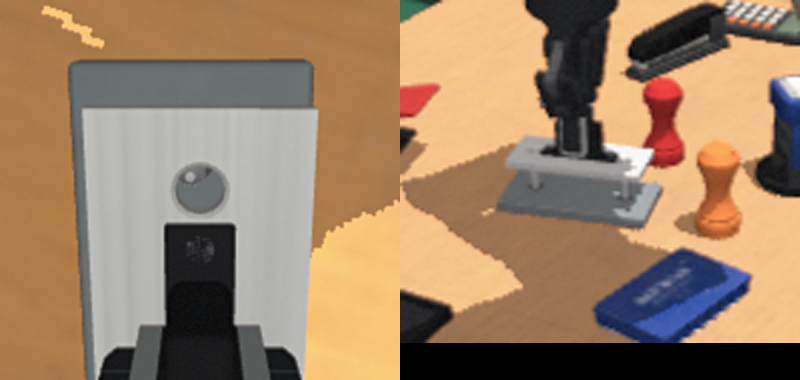

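The pin tip shows in the hole at crop (189,177), against the hole centre at (200,188). The scene view shows both pins under the plate.

Run:
```python
from h import *
p=env.observe()['position']; R=env.observe()['tool_rot']
zt=0.018+p[2]-0.0424
h=pt('w5',[(220+100.2,130+94)],zt)[0]; t=pt('w5',[(220+95,130+88.3)],.035)[0]
d=t-h; print('move tool',(R.T@np.r_[d[:2],0])*1000, px('w5',[h[0],h[1],.035]))
e=pt('w5',[(220+40.5,130+54),(220+158.5,130+53.5)],zt); b=pt('w5',[(220+35,130+31),(220+156,130+31)],.012)
ang=lambda q:np.degrees(np.arctan2(q[1],q[0]))
print(ang(e[0]-e[1])-90,ang(b[0]-b[1])-90, (R.T@(b.mean(0)-e.mean(0)))*1000, np.linalg.norm(b[0]-b[1]))
```

```text
move tool [-1.37871789e-01 -2.42090574e+00 -1.40908863e-03] [[320.15935667 218.01259657]]
16.84501782773448 16.601885386324994 [ 7.08215775 -2.06955693 34.7260521 ] 0.061881006850985805
```

>>> arm_command(commands=[1,0,-0.0045,0,0,0,0,1,0,-0.0045,0,0,0,0,1,0,-0.0045,0.008,0,0,0,1,0,-0.0045,0.014,0,0,0,1,0,-0.0045,0.02,0,0,0,1,0,-0.0045,0.025,0,0,0,1,0,-0.0045,0.03,0,0,0,1,0,-0.0045,0.03,0,0,0,1,0,-0.0045,0.03,0,0,0])

```text
time_s: 12.2
position: [0.6273, -0.097, 0.0554]
tool_rot: [[0.958, 0.286, -0.0], [0.286, -0.958, 0.0], [-0.0, -0.0, -1.0]]
ft_force: [0.3, -0.0, -1.4]
grip_width: 0.013
gripper_force: 48.9
```

Run:
```python
from h import *
snap('wrist','w6'); print(env.observe()['position'])
a=cv2.imread('pics/w6.png')[130:320,220:420]
cv2.imwrite('pics/w6c.png',cv2.resize(a,(600,570),interpolation=cv2.INTER_CUBIC))
```

```text
[ 0.62734985 -0.09706058  0.05559554]
```

View pics/w6c.png

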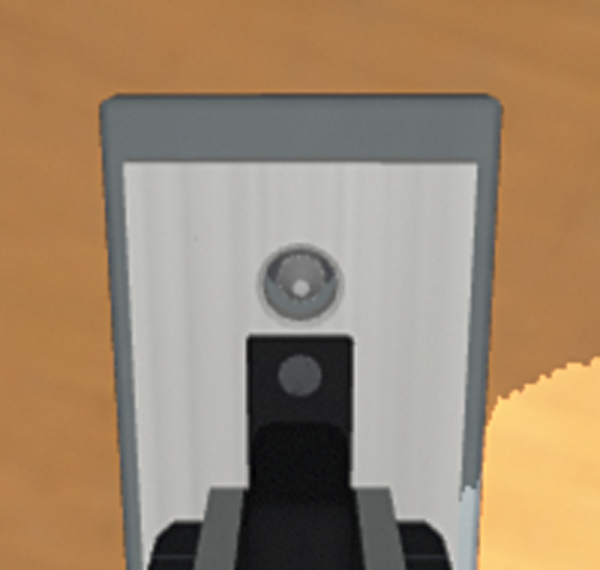

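The pin tip at (301,287) is centred in the hole at (300,283), with no contact force. Continuing down.

>>> arm_command(commands=[1,0,0,0.006,0,0,0,1,0,0,0.012,0,0,0,1,0,0,0.017,0,0,0,1,0,0,0.021,0,0,0,1,0,0,0.024,0,0,0,1,0,0,0.026,0,0,0,1,0,0,0.026,0,0,0,1,0,0,0.026,0,0,0])

```text
time_s: 12.92
position: [0.6274, -0.097, 0.0426]
tool_rot: [[0.958, 0.286, 0.0], [0.286, -0.958, -0.0], [0.0, 0.0, -1.0]]
ft_force: [-0.0, 0.3, -1.3]
grip_width: 0.0129
gripper_force: 49.1
```

>>> arm_command(commands=[1,0,0,0.002,0,0,0,1,0,0,0.003,0,0,0,1,0,0,0.003,0,0,0])

```text
time_s: 13.17
position: [0.6275, -0.0971, 0.0424]
tool_rot: [[0.958, 0.286, 0.001], [0.286, -0.958, -0.0], [0.001, 0.001, -1.0]]
ft_force: [-3.0, 0.7, 8.7]
grip_width: 0.0132
gripper_force: 50.3
```

>>> arm_command(commands=[0,0,0,0,0,0,0,-1,0,0,0,0,0,0,-1,0,0,0,0,0,0,-1,0,0,0,0,0,0,-1,0,0,0,0,0,0,-1,0,0,-0.03,0,0,0,-1,0,0,-0.08,0,0,0,-1,0,0,-0.15,0,0,0,-1,0,0,-0.22,0,0,0,-1,0,0,-0.3,0,0,0,-1,0,0,-0.36,0,0,0,-1,0,0,-0.36,0,0,0])

```text
time_s: 14.17
position: [0.6291, -0.0975, 0.2283]
tool_rot: [[0.958, 0.286, 0.011], [0.286, -0.958, -0.004], [0.01, 0.007, -1.0]]
ft_force: [-0.0, 0.7, 0.5]
grip_width: 0.0853
gripper_force: 0.0
```

Run:
```python
from h import *
s=env.observe();print(s['q'],s['position'])
snap('wrist','w7'); snap('top','t7')
print(mv((0.489,-0.235,0.2),46))
print(pt('w1',[(383,315)],.088),pt('top0',[(160+698/2.5,85+334/2.5)],.088))
```

```text
[-1.94503821e+01  3.12174094e+01  6.20215200e+01  1.20864437e-03
  8.60674334e+01  5.39312919e+01] [ 0.62909997 -0.09754618  0.22829343]
(array([-0.3443,  0.1852,  0.0434]), np.float64(0.5051))
[[ 0.4905052  -0.23188692  0.088     ]] [[ 0.48786596 -0.2348173   0.088     ]]
```

View pics/w7.png

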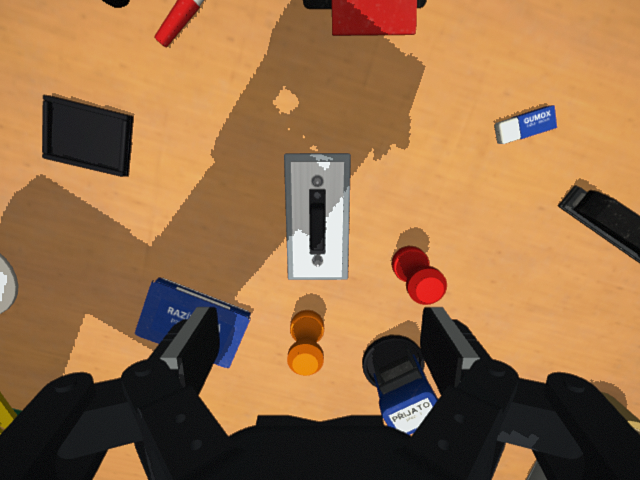

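The plate lies flat on the base with both pins showing at (317,181) and (317,261). The oblong dish is empty, with corners (43,95), (133,114), (128,176), (43,153). Next I'll go over the box stamp with the turn.

>>> arm_command(commands=[-1,-0.05,0.03,0,0,0,-0.06,-1,-0.1,0.06,0,0,0,-0.12,-1,-0.16,0.09,0,0,0,-0.18,-1,-0.22,0.12,0,0,0,-0.24,-1,-0.28,0.15,0,0,0,-0.3,-1,-0.344,0.185,0.02,0,0,-0.36,-1,-0.344,0.185,0.04,0,0,-0.42,-1,-0.344,0.185,0.043,0,0,-0.48,-1,-0.344,0.185,0.043,0,0,-0.54,-1,-0.344,0.185,0.043,0,0,-0.6,-1,-0.344,0.185,0.043,0,0,-0.66,-1,-0.344,0.185,0.043,0,0,-0.72])

```text
time_s: 15.27
position: [0.4883, -0.2344, 0.1977]
tool_rot: [[-0.217, 0.976, -0.003], [0.976, 0.217, 0.002], [0.003, -0.002, -1.0]]
ft_force: [-0.7, -0.1, -0.0]
grip_width: 0.0857
gripper_force: 0.0
```

>>> arm_command(commands=[-1,0,0,0,0,0,-0.06,-1,0,0,0,0,0,-0.12,-1,0,0,0,0,0,-0.18,-1,0,0,0,0,0,-0.24,-1,0,0,0,0,0,-0.275,-1,0,0,0,0,0,-0.275,-1,0,0,0,0,0,-0.275,-1,0,0,0,0,0,-0.275])

```text
time_s: 15.93
position: [0.4887, -0.2347, 0.1987]
tool_rot: [[-0.708, 0.707, -0.001], [0.707, 0.708, 0.001], [0.002, -0.0, -1.0]]
ft_force: [-0.7, 0.1, -1.3]
grip_width: 0.0856
gripper_force: 0.0
```

Run:
```python
from h import *
s=env.observe();print(s['q'],s['position'],s['tool_rot'])
snap('wrist','w8')
q=pt('w7',[(43,95),(133,114),(128.5,176),(43,153)],.012)[:,:2];print(q,q.mean(0))
```

```text
[-3.81681121e+01  2.35309788e+01  8.05574660e+01 -1.39627498e-03
  7.60110954e+01 -8.32023881e+01] [ 0.48866265 -0.23465369  0.19874405] [[-7.07532655e-01  7.06679302e-01 -1.38048240e-03]
 [ 7.06678552e-01  7.07533965e-01  1.05501163e-03]
 [ 1.72229307e-03 -2.29102125e-04 -9.99998491e-01]]
[[0.66746298 0.17221566]
 [0.67451138 0.09246257]
 [0.6171574  0.08886231]
 [0.61567792 0.16881229]] [0.64370242 0.13058821]
```

View pics/w8.png

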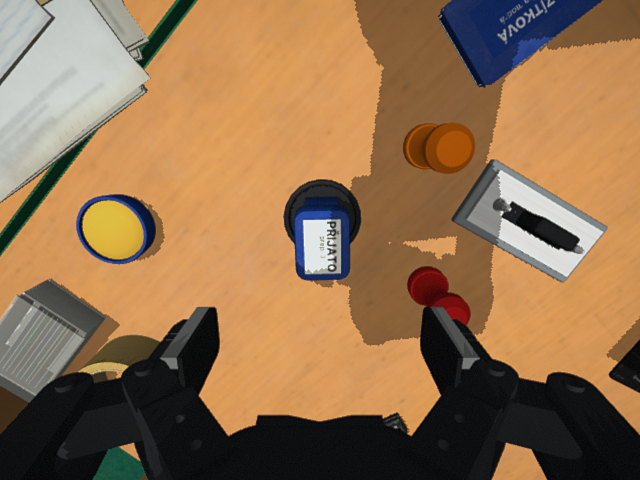

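The box cap label corners are (302,219), (339,217), (343,272), (305,274), so the stamp is turned about 3–4° from the tool.

Run:
```python
from h import *
q=pt('w8',[(302,219),(339,217),(343,272),(305,274)],.088)[:,:2]
c=q.mean(0); ys=(q[1]-q[0]+q[2]-q[3]); xl=(q[0]-q[3]+q[1]-q[2])
print(c,np.degrees(np.arctan2(ys[1],ys[0])),np.degrees(np.arctan2(xl[1],xl[0]))-90, np.linalg.norm(ys)/2,np.linalg.norm(xl)/2)
print(mv((c[0],c[1],0.074),42))
d=pt('w8',[(286,214),(360,214)],.011); print(d, pt('w8',[(323,181)],.011))
print(mv((0.489,-.2345,0.074),42))
```

```text
[ 0.48860842 -0.23198497] 48.20587132916797 48.63920826489044 0.026546302806535284 0.04080485127141027
(array([0.0038, 0.0037, 0.25  ]), np.float64(0.0255))
[[ 0.46104912 -0.25028661  0.011     ]
 [ 0.50880902 -0.20250752  0.011     ]] [[ 0.46374813 -0.20537186  0.011     ]]
(array([-0.0003,  0.0007,  0.25  ]), np.float64(0.0255))
```

>>> arm_command(commands=[-1,0.003,0.003,0.05,0,0,-0.028,-1,0.003,0.003,0.1,0,0,-0.028,-1,0.003,0.003,0.15,0,0,-0.028,-1,0.003,0.003,0.19,0,0,-0.028,-1,0.003,0.003,0.22,0,0,-0.028,-1,0.003,0.003,0.24,0,0,-0.028,-1,0.003,0.003,0.25,0,0,-0.028,-1,0.003,0.003,0.25,0,0,-0.028,-1,0.003,0.003,0.25,0,0,-0.028])

```text
time_s: 16.73
position: [0.4892, -0.2329, 0.0751]
tool_rot: [[-0.749, 0.662, 0.001], [0.662, 0.749, -0.001], [-0.001, 0.0, -1.0]]
ft_force: [1.3, -0.7, 0.6]
grip_width: 0.0854
gripper_force: 0.0
```

>>> arm_command(commands=[0,0,0,0,0,0,0,1,0,0,0,0,0,0,1,0,0,0,0,0,0,1,0,0,0,0,0,0,1,0,0,0,0,0,0,1,0,0,0,0,0,0,1,0,0,0,0,0,0,1,0,0,0,0,0,0,1,0,0,0,0,0,0], newtons=40)

```text
time_s: 17.48
position: [0.4891, -0.2329, 0.0753]
tool_rot: [[-0.749, 0.662, 0.001], [0.662, 0.749, -0.001], [-0.001, 0.0, -1.0]]
ft_force: [-0.8, 0.5, 6.1]
grip_width: 0.0392
gripper_force: 39.8
```

Run:
```python
from h import *
# dish axes estimates
for n,c in (('w7',[(43,95),(133,114),(128.5,176),(43,153)]),('w3',[(268,195),(365,203),(359,274),(264,266)])):
    q=pt(n,c,.012)[:,:2]; y=q[0]-q[1]+q[3]-q[2]; x=q[0]-q[3]+q[1]-q[2]
    print(n,q.mean(0),np.degrees(np.arctan2(y[1],y[0]))-90,np.degrees(np.arctan2(x[1],x[0])),np.linalg.norm(x)/2,np.linalg.norm(y)/2)
print(env.observe()['q'],mv((0.6435,0.131,0.20),4))
```

```text
w7 [0.64370242 0.13058821] 3.0565948183580787 3.6717266517337093 0.05468176095733831 0.07996530277352878
w3 [0.64226097 0.13306489] 4.051459827563022 4.853752361754731 0.05762073094803722 0.07506724657290063
[-3.79848138e+01  3.19593527e+01  8.97549025e+01  2.20936302e-03
  5.82238374e+01 -8.65168172e+01] (array([ 0.2503,  0.7498, -0.2497]), np.float64(0.3711))
```

>>> arm_command(commands=[1,0,0,-0.05,0,0,0,1,0,0,-0.11,0,0,0,1,0,0,-0.17,0,0,0,1,0,0,-0.22,0,0,0,1,0.02,0.06,-0.22,0,0,0.03,1,0.04,0.12,-0.22,0,0,0.06,1,0.06,0.18,-0.22,0,0,0.1,1,0.08,0.24,-0.22,0,0,0.14,1,0.1,0.3,-0.22,0,0,0.18,1,0.125,0.375,-0.22,0,0,0.23,1,0.15,0.45,-0.22,0,0,0.28,1,0.175,0.525,-0.22,0,0,0.33])

```text
time_s: 18.48
position: [0.5975, 0.0238, 0.1845]
tool_rot: [[-0.15, 0.989, -0.0], [0.989, 0.15, 0.0], [0.0, -0.0, -1.0]]
ft_force: [0.9, -0.6, -1.1]
grip_width: 0.039
gripper_force: 40.5
```

Run:
```python
from h import *
s=env.observe();print(s['position'],s['grip_width'],mv((0.643,0.1315,0.185),4))
```

```text
[0.59748542 0.02376102 0.18450606] 0.039044720128104074 (array([ 0.1994,  0.1223, -0.001 ]), np.float64(0.0385))
```

>>> arm_command(commands=[1,0.06,0.04,0,0,0,0.02,1,0.12,0.08,0,0,0,0.038,1,0.17,0.11,0,0,0,0.038,1,0.195,0.12,0,0,0,0.038,1,0.195,0.12,0,0,0,0.038,1,0.195,0.12,0,0,0,0.038,1,0.195,0.12,0,0,0,0.038,1,0.195,0.12,0,0,0,0.038])

```text
time_s: 19.15
position: [0.6411, 0.1261, 0.1848]
tool_rot: [[-0.075, 0.997, -0.0], [0.997, 0.075, -0.0], [-0.0, -0.0, -1.0]]
ft_force: [-0.1, -0.2, -0.8]
grip_width: 0.0392
gripper_force: 40.5
```

Run:
```python
from h import *
s=env.observe();print(s['position'],s['tool_rot'][:,1],s['grip_width'],mv((0.643,0.1315,0.0773),4))
snap('wrist','w9');snap('scene','s9')
a=cv2.imread('pics/w9.png')[:,100:540]; b=cv2.imread('pics/s9.png')[150:300,150:270]
cv2.imwrite('pics/w9c.png',np.hstack([cv2.resize(a,(440,480)),cv2.resize(b,(360,450),interpolation=cv2.INTER_CUBIC)[:480] if 0 else cv2.resize(b,(360,480),interpolation=cv2.INTER_CUBIC)]))
```

```text
[0.64108174 0.12608203 0.18476429] [ 9.97209756e-01  7.46501604e-02 -2.35294111e-04] 0.03922671340581247 (array([0.0106, 0.0047, 0.2149]), np.float64(0.0023))
```

View pics/w9c.png

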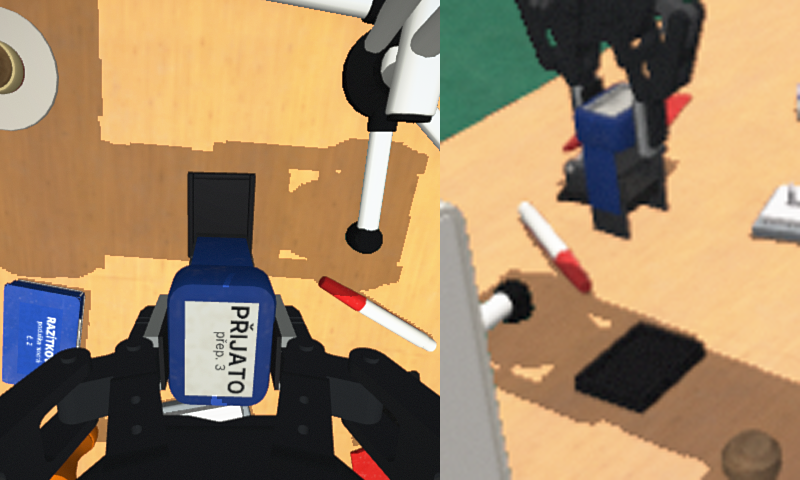

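The stamp hangs upright. The dish's far edge runs (188,172)–(255,174) in the crop, and the tripod knob is at (365,237).

Run:
```python
from h import *
e=pt('w9',[(288,172),(355,174)],.012); d=e[1]-e[0]; a=np.arctan2(d[1],d[0]); print(np.linalg.norm(d),np.degrees(a))
for A in (a,np.radians(3.5)): print('dish c',e.mean(0)-.038*np.array([-np.sin(A),np.cos(A),0]))
print('knob',pt('w9',[(447,237),(465,237),(465,255)],.015))
s=env.observe();R=s['tool_rot']; l=pt('w9',[(285,302),(357,300),(357,393),(285,395)],.088+s['position'][2]-.0753).mean(0)
print('cap c',l,'tcp',s['position'])
```

```text
0.05622098901030226 2.5875206362398164
dish c [0.64118004 0.13459881 0.012     ]
dish c [0.64178436 0.13463094 0.012     ]
knob [[0.75346169 0.12593529 0.015     ]
 [0.76922057 0.12711018 0.015     ]
 [0.77254099 0.11060998 0.015     ]]
cap c [0.64154776 0.12699332 0.19755197] tcp [0.64120923 0.12632206 0.18485197]
```

>>> arm_command(commands=[1,0.0125,0.002,0.02,0,0,0.008,1,0.0125,0.002,0.07,0,0,0.008,1,0.0125,0.002,0.12,0,0,0.008,1,0.0125,0.002,0.16,0,0,0.008,1,0.0125,0.002,0.185,0,0,0.008,1,0.0125,0.002,0.2,0,0,0.008,1,0.0125,0.002,0.208,0,0,0.008,1,0.0125,0.002,0.213,0,0,0.008,1,0.0125,0.002,0.213,0,0,0.008,1,0.0125,0.002,0.213,0,0,0.008])

```text
time_s: 20.08
position: [0.6422, 0.1338, 0.079]
tool_rot: [[-0.059, 0.998, 0.001], [0.998, 0.059, 0.0], [-0.0, 0.001, -1.0]]
ft_force: [-0.1, -0.1, -0.8]
grip_width: 0.0389
gripper_force: 40.5
```

>>> arm_command(commands=[1,0,0,0.002,0,0,0,1,0,0,0.004,0,0,0,1,0,0,0.004,0,0,0])

```text
time_s: 20.33
position: [0.642, 0.1339, 0.0764]
tool_rot: [[-0.06, 0.998, 0.001], [0.998, 0.06, -0.0], [-0.0, 0.001, -1.0]]
ft_force: [-0.2, 0.5, -0.6]
grip_width: 0.039
gripper_force: 40.5
```

>>> arm_command(commands=[1,0,0,0.001,0,0,0,1,0,0,0.002,0,0,0,1,0,0,0.002,0,0,0])

```text
time_s: 20.58
position: [0.6421, 0.1339, 0.0763]
tool_rot: [[-0.06, 0.998, 0.001], [0.998, 0.06, -0.0], [-0.0, 0.001, -1.0]]
ft_force: [-2.3, -0.9, 7.1]
grip_width: 0.0389
gripper_force: 40.9
```

>>> arm_command(commands=[0,0,0,0,0,0,0,-0.6,0,0,0,0,0,0,-1,0,0,0,0,0,0,-1,0,0,0,0,0,0,-1,0,0,0,0,0,0,-1,0,0,-0.03,0,0,0,-1,0,0,-0.08,0,0,0,-1,0,0,-0.15,0,0,0,-1,0,0,-0.22,0,0,0,-1,0,0,-0.25,0,0,0,-1,0,0,-0.25,0,0,0,-1,0,0,-0.25,0,0,0])

```text
time_s: 21.58
position: [0.6418, 0.1339, 0.2003]
tool_rot: [[-0.06, 0.998, 0.001], [0.998, 0.06, 0.0], [-0.0, 0.001, -1.0]]
ft_force: [0.6, -0.4, -0.6]
grip_width: 0.0853
gripper_force: 0.0
```

Run:
```python
from h import *
s=env.observe();print(s['position'],s['grip_width'],mv((0.459,0.239,0.2)))
```

```text
[0.64183145 0.13391446 0.20034624] 0.08532627063802518 (array([ 0.2316, -0.3525,  0.0004]), 0)
```

>>> arm_command(commands=[-1,0.04,-0.06,0,0,0,0,-1,0.08,-0.12,0,0,0,0,-1,0.12,-0.18,0,0,0,0,-1,0.16,-0.24,0,0,0,0,-1,0.2,-0.3,0,0,0,0,-1,0.231,-0.35,0,0,0,0,-1,0.231,-0.352,0,0,0,0,-1,0.231,-0.352,0,0,0,0,-1,0.231,-0.352,0,0,0,0])

```text
time_s: 22.33
position: [0.4594, 0.2385, 0.1992]
tool_rot: [[-0.06, 0.998, -0.001], [0.998, 0.06, -0.001], [-0.0, -0.001, -1.0]]
ft_force: [-0.1, 0.7, -0.1]
grip_width: 0.0851
gripper_force: 0.0
```

Run:
```python
from h import *
snap('wrist','w10'); p=env.observe()['position']; print(p,mv((0.459,0.239,0.064)))
print(px('w10',[[0.459,.239,.081],[.459,.239,.064],[.459,.239,.005]]))
```

```text
[0.45985351 0.23824985 0.19927232] (array([ 0.0017, -0.0013,  0.2705]), 0)
[[318.98157065 244.5536855 ]
 [319.01938867 238.03309281]
 [319.12136168 220.45087786]]
```

View pics/w10.png

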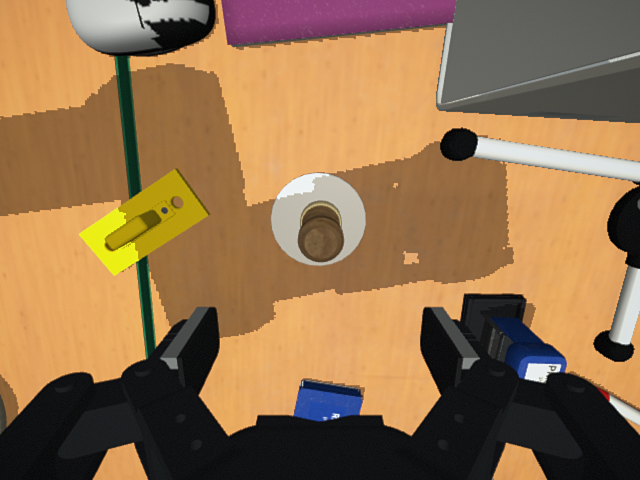

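The stamp stands on the coaster with its bulb at (321,239), within 1 mm of the prediction (319,238). The box stamp sits upright in its dish. Descending to grip.

>>> arm_command(commands=[-1,0.001,0,0.05,0,0,0,-1,0.001,0,0.1,0,0,0,-1,0.001,0,0.15,0,0,0,-1,0.001,0,0.2,0,0,0,-1,0.001,0,0.24,0,0,0,-1,0.001,0,0.26,0,0,0,-1,0.001,0,0.27,0,0,0,-1,0.001,0,0.27,0,0,0,-1,0.001,0,0.27,0,0,0])

```text
time_s: 23.13
position: [0.4599, 0.2389, 0.0652]
tool_rot: [[-0.059, 0.998, 0.0], [0.998, 0.059, 0.0], [0.0, 0.0, -1.0]]
ft_force: [-0.6, -0.6, -0.2]
grip_width: 0.0853
gripper_force: 0.0
```

>>> arm_command(commands=[0,0,0,0,0,0,0,1,0,0,0,0,0,0,1,0,0,0,0,0,0,1,0,0,0,0,0,0,1,0,0,0,0,0,0,1,0,0,0,0,0,0,1,0,0,0,0,0,0,1,0,0,0,0,0,0,1,0,0,0,0,0,0], newtons=30)

```text
time_s: 23.88
position: [0.4595, 0.2393, 0.0656]
tool_rot: [[-0.06, 0.998, 0.001], [0.998, 0.06, 0.0], [0.0, 0.001, -1.0]]
ft_force: [-0.8, 0.6, 5.6]
grip_width: 0.0336
gripper_force: 29.8
```

Run:
```python
from h import *
# round dish centre: fit the circle of the empty dish in the latest clear top view (z of rim 11 mm)
snap('top','t11')
im=cv2.imread('pics/t11.png'); 
c0=px('t11',[0.489,-.2335,.011])[0]; x,y=int(c0[0]),int(c0[1])
m=(im[y-40:y+40,x-40:x+40].max(2)<50).astype(np.uint8); n,l,st,ce=cv2.connectedComponentsWithStats(m)
for i in range(1,n):
    if st[i,4]>300: print(st[i],ce[i])
    if st[i,4]>300:
        cnt=max(cv2.findContours((l==i).astype(np.uint8),0,2)[0],key=len)[:,0,:].astype(float)+[x-40,y-40]
        w=pt('t11',cnt,.011)[:,:2]; (cc,r)=cv2.minEnclosingCircle(w.astype(np.float32)); print(cc,r,w.min(0),w.max(0))
print(c0,env.observe()['position'],mv((0.489,-.2335,.16)),env.observe()['q'])
```

```text
[ 23  25  34  33 311] [38.73311897 41.22508039]
(0.4864106774330139, -0.23131063580513) 0.03418654575943947 [ 0.45494934 -0.26482743] [ 0.51972583 -0.19834286]
[430.38783754 224.08571948] [0.45946679 0.23927766 0.06559501] (array([-0.9474,  0.0028, -0.189 ]), 0) [1.43991361e+01 3.10298637e+01 9.41366250e+01 9.33343937e-04
 5.47807252e+01 1.09823532e+01]
```

>>> arm_command(commands=[1,0,0,-0.06,0,0,0,1,0,0,-0.12,0,0,0,1,0,0,-0.18,0,0,0,1,-0.08,0,-0.2,0,0,0,1,-0.16,0,-0.2,0,0,0,1,-0.24,0,-0.2,0,0,0,1,-0.32,0,-0.2,0,0,0,1,-0.4,0,-0.2,0,0,0,1,-0.48,0,-0.2,0,0,0,1,-0.56,0,-0.2,0,0,0,1,-0.64,0,-0.2,0,0,0,1,-0.7,0,-0.2,0,0,0])

```text
time_s: 24.93
position: [0.4798, -0.1131, 0.165]
tool_rot: [[-0.058, 0.998, -0.0], [0.998, 0.058, -0.0], [-0.0, -0.0, -1.0]]
ft_force: [1.6, 1.0, -0.2]
grip_width: 0.0334
gripper_force: 30.5
```

>>> arm_command(commands=[1,-0.07,0,0,0,0,0,1,-0.14,0,0,0,0,0,1,-0.2,0,0,0,0,0,1,-0.238,0,0,0,0,0,1,-0.238,0,0,0,0,0,1,-0.238,0,0,0,0,0,1,-0.238,0,0,0,0,0])

```text
time_s: 25.52
position: [0.4869, -0.2281, 0.1648]
tool_rot: [[-0.06, 0.998, -0.001], [0.998, 0.06, 0.001], [0.001, -0.001, -1.0]]
ft_force: [0.4, -0.8, -0.9]
grip_width: 0.0336
gripper_force: 30.5
```

Run:
```python
from h import *
snap('wrist','w12'); s=env.observe(); print(s['position'],s['grip_width'],mv((.4875,-.2293,.0665)))
im=cv2.imread('pics/w12.png'); g=im.max(2)
c0=px('w12',[0.4875,-.2293,.011])[0]; print(c0)
x,y=int(c0[0]),int(c0[1])
# crude ascii of the darkness around the far half of the dish
sub=(g[y-70:y+40:5, x-80:x+80:4]<55)
print('\n'.join(''.join('#' if v else '.' for v in r) for r in sub))
```

```text
[ 0.48701202 -0.22784736  0.16498011] 0.03344903779508858 (array([-0.0031,  0.0009,  0.197 ]), 0)
[320.02239538 234.07558727]
........................................
........................................
........................................
........................................
........................................
........................................
.................#######................
................###########.............
.............###############............
.............##.#############...........
...........###################..........
...........###################..........
..........#####################.........
..........#####################.........
..........#####################.........
..........#####################.........
..........#####################.........
...........#####.........#####..........
............##.............#.#..........
............#...............#...........
........................................
........................................
```

The dish silhouette is centred on the projection, so the estimate holds. Lowering.

>>> arm_command(commands=[1,-0.003,0.001,0.05,0,0,0,1,-0.003,0.001,0.1,0,0,0,1,-0.003,0.001,0.14,0,0,0,1,-0.003,0.001,0.17,0,0,0,1,-0.003,0.001,0.185,0,0,0,1,-0.003,0.001,0.193,0,0,0,1,-0.003,0.001,0.198,0,0,0,1,-0.003,0.001,0.198,0,0,0,1,-0.003,0.001,0.198,0,0,0])

```text
time_s: 26.32
position: [0.4881, -0.2305, 0.0669]
tool_rot: [[-0.06, 0.998, 0.001], [0.998, 0.06, -0.001], [-0.001, 0.001, -1.0]]
ft_force: [-0.1, -0.6, -0.1]
grip_width: 0.0339
gripper_force: 30.5
```

>>> arm_command(commands=[1,0,0,0.002,0,0,0,1,0,0,0.003,0,0,0,1,0,0,0.003,0,0,0])

```text
time_s: 26.57
position: [0.4878, -0.2305, 0.0648]
tool_rot: [[-0.06, 0.998, 0.0], [0.998, 0.06, -0.0], [-0.0, 0.0, -1.0]]
ft_force: [-0.1, -0.9, -0.8]
grip_width: 0.0333
gripper_force: 30.5
```

>>> arm_command(commands=[1,0,0,0.001,0,0,0,1,0,0,0.002,0,0,0,1,0,0,0.002,0,0,0])

```text
time_s: 26.82
position: [0.4879, -0.2306, 0.0646]
tool_rot: [[-0.06, 0.998, 0.001], [0.998, 0.06, -0.001], [-0.001, 0.001, -1.0]]
ft_force: [-1.2, 0.5, 7.8]
grip_width: 0.0336
gripper_force: 31.1
```

Contact is made on the dish floor at the expected height. Releasing and lifting.

>>> arm_command(commands=[0,0,0,0,0,0,0,-1,0,0,0,0,0,0,-1,0,0,0,0,0,0,-1,0,0,0,0,0,0,-1,0,0,0,0,0,0,-1,0,0,-0.03,0,0,0,-1,0,0,-0.08,0,0,0,-1,0,0,-0.15,0,0,0,-1,0,0,-0.22,0,0,0,-1,0,0,-0.28,0,0,0,-1,0,0,-0.28,0,0,0,-1,0,0,-0.28,0,0,0])

```text
time_s: 27.82
position: [0.4881, -0.2306, 0.2049]
tool_rot: [[-0.06, 0.998, 0.003], [0.998, 0.06, -0.002], [-0.002, 0.002, -1.0]]
ft_force: [-0.7, 0.1, -0.4]
grip_width: 0.0856
gripper_force: 0.0
```

Run:
```python
from h import *
s=env.observe(); print(s['position'],s['grip_width'],s['ft_force'])
snap('wrist','w13'); im=cv2.imread('pics/w13.png')
# predicted vs seen: bulb (brown, non-dark) over dark dish
for z in (.07,.011): print(z,px('w13',[.4879,-.2306,z]))
x,y=px('w13',[.4879,-.2306,.04])[0].astype(int)
g=im[y-60:y+60:5,x-72:x+72:3].astype(int)
def ch(v):
    b,gr,r=v
    if max(v)<55: return '#'
    if r>170: return '.'
    return 'o'
print('\n'.join(''.join(ch(v) for v in r) for r in g))
# plate: pins and edges in the w13/top views are unchanged? compare with earlier top view
snap('top','t13')
a=cv2.imread('pics/t7.png'); b=cv2.imread('pics/t13.png')
for n,P in (('base',(.627,-.098,.018)),('tin',(.477,-.001,.016))):
    u,v=px('t13',P)[0].astype(int); d=cv2.absdiff(a[v-25:v+25,u-25:u+25],b[v-25:v+25,u-25:u+25]); print(n,d.mean(),(d.max(2)>40).mean())
```

```text
[ 0.48809175 -0.23062734  0.20486117] 0.08555500869226972 [-0.69431712  0.11909722 -0.42844695]
0.07 [[318.62672815 238.53034717]]
0.011 [[318.55537244 220.75070783]]
........................oooooooooooooooooooooooo
.........................ooooooooooooooooooooooo
..........................oooooooooooooooooooooo
....................o#######oooooooooooooooooooo
.................o##############oooooooooooooooo
...............oo#################oooooooooooooo
..............#####################ooooooooooooo
.............o#######o.....oo#######oooooooooooo
.............######o.oooooooooo######ooooooooooo
............######o.ooooooooooo######ooooooooooo
............######.ooooooooooooo#####ooooooooooo
............######.ooooooooooooo#####ooooooooooo
............o#####oooooooooooooo#####ooooooooooo
.............#####oooooooooooooo####o.......oooo
..............###oooooooooooooooo##o..........oo
...............###ooooooooooooooo#.............o
.................#ooooooooooooooo...............
....................oooooooooo..................
......................oooooo....................
................................................
................................................
................................................
................................................
................................................
base 39.6028 0.7024
tin 47.93026666666667 0.8792
```

The stamp stands upright and centred in the round dish, and everything is released. The top-view comparison says nothing because the arm blocked that earlier view, but neither the plate nor the tin has been touched since the last views. Handing in.

```bash
python3 -c "
from rig import env
print(env.close_job())"
```

```text
the job is handed in; nothing more can be done
None
```

I handed the job in at about 28 s (limit 115 s), with no verdict returned: the hand stamp is in the round dish, the self-inking stamp in the oblong dish and the plate flat on the base over both pins, and no move I made came near the ink tin.

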